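# Open the apothecary's prescription desk

## Robot

A 6-joint arm with a two-finger parallel gripper is mounted at the origin on the work surface. World frame = base frame: x ahead of the robot, y to its left, z up, the work surface at z = 0. Lengths are in m, angles in rad, forces in N, time in s.
With the tool pointing down it reaches from about 0.225 to 0.875 m from the base axis. Payload 3.4 kg.
Tool frame: the origin (TCP) lies between the finger pads; the fingertips stand manip.finger_overhang ahead of it and the grasp point (between the pads) lies 6 mm ahead of it (manip.finger_overhang is the distance from the TCP to the fingertips, in m); z points along the fingers, y is the direction in which the jaws open and shut (so a half turn about z gives the same grasp; the last joint's range is limited). The gripper opens to 85 mm and grips with 20 to 120 N. Pads are 22 mm wide; open, the fingers measure 114 mm over their backs; the gripper's body (76 mm by 85 mm) begins 54 mm behind the grasp point. The pads swing forward as they close: fully open they stand 13 mm farther back than shut.
Start: joints at [-1.439, 0.276, 1.505, -0, 1.361, -0.121], TCP at [0.144, -0.557, 0.256] pointing down, gripper open.
Joint ranges: [-2.89, 2.89], [-0.75, 2.08], [0.22, 2.7], [-1.18, 4.32], [0.11, 2.71], [-2.7, 2.7]. Speed limits (rad/s): [2.57, 2.57, 3.14, 3.14, 3.14, 3.14].

## Interface

Orientations are given as a unit quaternion [w, x, y, z].
In Python, from rig import telemetry, eyes, manip gives the robot as it stands.
- The arm moves only by the tool carry_out, never from a script. Its argument "plan" is one flat list of numbers, 7 for each row, row after row: the turn, a rotation vector about the tool's x, y, z in rad, then the shift along the tool's x, y, z in cm, then the opening, from -1 (shut) to 1 (fully open). In form: [wx, wy, wz, x, y, z, jaw, wx, wy, wz, x, y, z, jaw, ...]. A call has 1 to 10 rows; each row shifts and turns the pose as measured when the row begins, along the tool's axes as they then stand; what a row does not reach is not made up. A row lasts 1/8 s, in which the tool goes at most 62.5 mm and 10.7 degrees, less where a joint would pass 70% of its speed; a pose out of reach is approached as far as the arm can. A call is refused whole if a number of a shift passes 6.25 or a number of a turn 0.188, either way. A call with a gripper value outside its range is refused whole. The fingers move at their own pace and stop on an object; "force" is the grip in N (left out, the last holds). Time passes only in rows, so rows that do not move let the fingers close. It gives the time, the measured TCP pose, the force and the opening at its end, in the units of the state.
- telemetry.get_state(): the state, without advancing time (a new reading comes with each control period).
- eyes.get_image(name): name is "scene" or "top" or "wrist"; returns a dict with "frame" (384x512x3 uint8, red, green, blue), "mtx" (3x3 intrinsics, pixels), "world_from_camera" (4x4, takes a point from camera to world coordinates); the wrist camera has in their place "hand_eye" (4x4, takes a point from camera to tool coordinates, whose origin is the TCP and whose axes are the flange's). Camera axes: x right, y up, looking along -z (the intrinsics and any distortion apply to the point x, -y, -z); pixel columns grow to the right and rows downward; lengths in m; the calibration is good to about 2 mm. The wrist camera is an equidistant fisheye: a pixel r from the principal point sees the ray r / f radians off the axis. A picture is of the moment at which its call begins: read the wrist's pose just before it. There is no depth.
- manip.sign_off(): hands the job in, once; it reports no verdict.
The state is a dict: "clock": time; "qpos": joint angles; "qd": joint speeds; "effort": joint torques, N m; "position": TCP position; "ee_rot": TCP orientation; "contact_force": force on the tool from outside, world axes, zero at the start; "moment": the same for the moment, N m; "width": finger opening in m.
Only numpy, scipy, OpenCV 4.12 (cv2) and the standard library are available. Lean on these libraries where they do the work, as an engineer would, in place of code of your own. Each camera call takes 0.05 s, during which the arm holds its last target.

## Task

Open the small slant-front prescription desk for writing: pull out both slide-out supports as far as they go, and only then lower the drop-front flap gently until it rests level on them. Leave the flap lying on the two pulled-out supports.

Things in the scene. Friction and masses are not known exactly. Their poses are not given: they have to be found in the camera images.
- desk: Slant-front camphorwood desk, fixed: 340 mm wide (y), 190 deep (x), flat top 158 high; lower 81 mm upright-fronted, above it the sloping flap. Origin: middle of front face, on the counter. x into the desk from its front, y to the left for one facing the front, z up. In the front: a support near each end; between them a locked drawer with ball knob. Before it two 32 mm weights at x -70, y +-65.
- left_pull (a point): Grip point of the left support, desk y = +140 mm, z = 62: upright brass post 14 mm thick, z 45 to 79 mm, on a stem before a wooden bar 18 mm wide (z 40 to 80). The bar slides out along desk -x, 90 mm from fully in (this point at desk x = -45 mm) to its stop (x = -135), friction 1.5 N, stays where left. Starts 0 to 15 mm out.
- right_pull (a point): Grip point of the right support, desk y = -140 mm; otherwise the same as the left: upright brass post 14 mm thick, at desk x = -45 mm fully in, -135 mm fully out.
- flap_pull (a point): Centre of the flap's pull: brass barrel 18 mm in diameter, 18 long along desk y, on an 8 mm stem, 32 mm beyond the middle of the free edge. Gripped on its end faces (closing along y) it turns between fingers that keep pointing down. With the flap phi above level (125 deg closed, 0 level), in the desk's frame: x = -142 cos phi + 5 sin phi, z = 81 + 142 sin phi + 5 cos phi (mm).
- flap (a joint): Flap angle (rad): 0 closed (leaning back), 0.61 upright, 2.19 level on the supports. Flap 330 mm wide, 110 long, 10 thick, 0.25 kg; hinge line along desk y at desk x = 0, z = 81 mm. Free hinge: its weight keeps it closed; past upright it falls open towards the front, and sags below level if the supports are in.

How it is judged:
By the outcome, as a careful person would: the job done as asked, in the order asked, and still so for the second after the job is handed in, with the robot touching nothing.
It also fails if it takes over 64 s, if anything falls off the work surface, if the arm or the gripper's body presses on something with over 40 N, if the wrist force passes 120 N, or if a joint passes its speed limit or range.

## Working session

There is one attempt and no reset: what is moved stays moved. The work goes in short steps, Python scripts to look and compute and a tool call to move; the robot and the scene stay as the last step left them, time stands still between calls to the robot, and variables do not carry over. Pictures are saved under pics/ and viewed, and the job is handed in when it is done.

Besides the shell and the picture viewer there is one more tool, called after "Request:" as name(argument=value, ...) on one line, values as JSON. carry_out: Moves the arm, as the interface text tells. Its arguments: {"type":"object","properties":{"plan":{"type":"array","items":{"type":"number"}},"force":{"type":"number"}},"required":["plan"]}

```bash
ls; mkdir -p pics
python3 - <<'E'
from rig import telemetry, eyes, manip
import cv2
print(telemetry.get_state(), manip.finger_overhang)
for n in ["scene","top","wrist"]:
    im=eyes.get_image(n); cv2.imwrite(f"pics/{n}0.png",im["frame"][:,:,::-1])
    print(n,{k:v for k,v in im.items() if k!="frame"})
E
```

```text
pics
{'clock': 0.0, 'qpos': array([-1.43896556e+00,  2.76612010e-01,  1.50615628e+00,  1.78148313e-06,
        1.36067246e+00, -1.20982440e-01]), 'qd': array([ 0.00017377, -0.00070079, -0.00202213, -0.00010833, -0.0012597 ,
        0.0009381 ]), 'effort': array([ 3.24727671e-04, -4.16778767e+01, -2.45804787e+01,  3.58970317e-05,
        1.10906549e-02,  2.66193877e-05]), 'position': array([ 0.1437652 , -0.55623858,  0.25542073]), 'ee_rot': array([-9.24035328e-04,  9.92020918e-01,  1.26069999e-01, -4.14117680e-06]), 'contact_force': array([-0.30061812,  0.20919362, -0.16048241]), 'moment': array([0.01405986, 0.02683213, 0.01110368]), 'width': 0.08501189932088976} 0.025
scene {'mtx': array([[444.91914257,   0.        , 258.68559334],
       [  0.        , 444.91914257, 187.39504066],
       [  0.        ,   0.        ,   1.        ]]), 'world_from_camera': array([[ 0.59610366, -0.5184633 ,  0.61307115,  1.03462368],
       [ 0.80288237,  0.37887245, -0.46025598, -0.30262461],
       [ 0.00635007,  0.76658429,  0.6421123 ,  0.57812443],
       [ 0.        ,  0.        ,  0.        ,  1.
[... 269 characters left out ...]
[-0.99986327,  0.01648686,  0.00127554,  0.01530868],
       [ 0.00224338,  0.05881904,  0.99826614,  1.07382261],
       [ 0.        ,  0.        ,  0.        ,  1.        ]])}
wrist {'mtx': array([[297.31863964,   0.        , 255.19249879],
       [  0.        , 297.31863964, 190.3306167 ],
       [  0.        ,   0.        ,   1.        ]]), 'hand_eye': array([[ 4.33546110e-04,  9.61468199e-01,  2.74915831e-01,
         6.97419906e-02],
       [ 9.99999690e-01, -2.36029835e-04, -7.51542006e-04,
        -8.09614760e-04],
       [-6.57695401e-04,  2.74916072e-01, -9.61468003e-01,
        -1.17068985e-01],
       [ 0.00000000e+00,  0.00000000e+00,  0.00000000e+00,
         1.00000000e+00]])}
```

View pics/scene0.png

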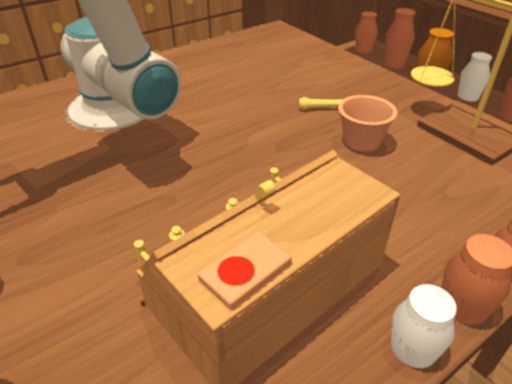

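View pics/top0.png

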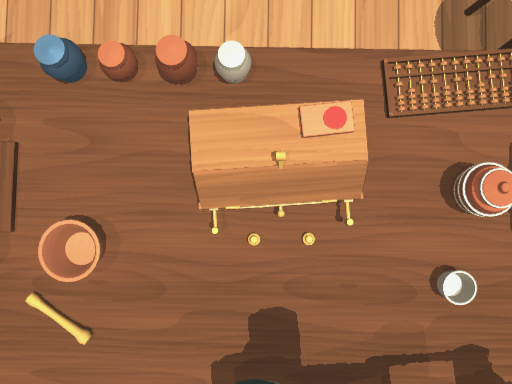

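Run:
```python
import cv2
a=cv2.imread('pics/top0.png'); b=a[90:310,130:400]
cv2.imwrite('pics/topc.png',cv2.resize(a[60:260,140:400],None,fx=3,fy=3,interpolation=cv2.INTER_CUBIC))
```

```text
(no output)
```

View pics/topc.png

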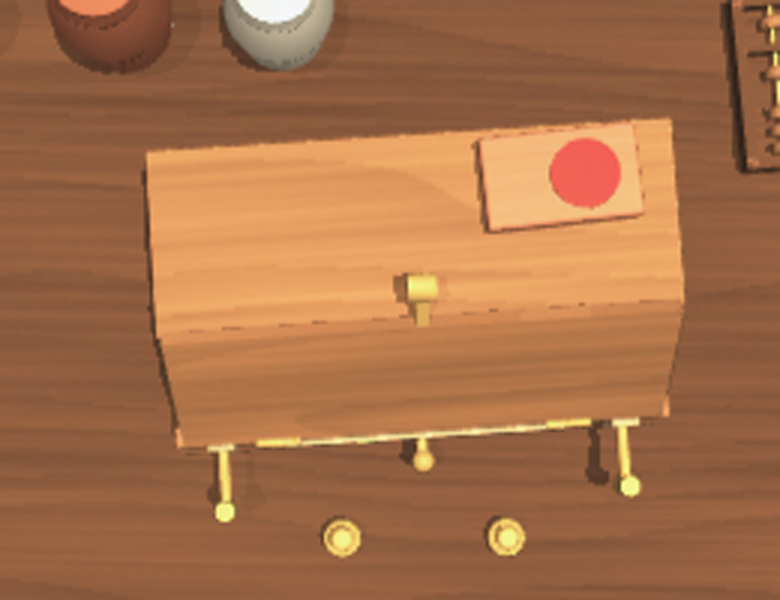

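```bash
cat > h.py <<'E'
import numpy as np
from rig import telemetry, eyes, manip
CAM={}
TOP=(480.56228053,261.59305218,188.30521968,np.array([[ 0.01638324,  0.99813251, -0.05884798,  0.56206392],[-0.99986327,  0.01648686,  0.00127554,  0.01530868],[ 0.00224338,  0.05881904,  0.99826614,  1.07382261],[0,0,0,1]]))
SCN=(444.91914257,258.68559334,187.39504066,np.array([[ 0.59610366, -0.5184633 ,  0.61307115,  1.03462368],[ 0.80288237,  0.37887245, -0.46025598, -0.30262461],[ 0.00635007,  0.76658429,  0.6421123 ,  0.57812443],[0,0,0,1]]))
def proj(c,p):
    f,cx,cy,T=c; q=T[:3,:3].T@(np.asarray(p)-T[:3,3]); return np.array([cx+f*q[0]/-q[2],cy-f*q[1]/-q[2]])
def onz(c,u,v,z):
    f,cx,cy,T=c; d=T[:3,:3]@np.array([(u-cx)/f,-(v-cy)/f,-1]); o=T[:3,3]; return o+d*(z-o[2])/d[2]
def d2w(P,p):
    x,y,t=P; c,s=np.cos(t),np.sin(t); return np.array([x+c*p[0]-s*p[1],y+s*p[0]+c*p[1],p[2]])
def w2d(P,p):
    x,y,t=P; c,s=np.cos(t),np.sin(t); a,b=p[0]-x,p[1]-y; return np.array([c*a+s*b,-s*a+c*b,p[2]])
E
cat > fit.py <<'E'
from h import *
from scipy.optimize import least_squares
ob=[((147,152),(.19,.17,.158)),((671,120),(.19,-.17,.158)),((423,288),(.0855,0,.1945)),((180,446),(0,.17,.081)),((669,414),(0,-.17,.081))]
f=lambda P:np.concatenate([proj(TOP,d2w(P,p))-(np.array(uv)/3+[140,60]) for uv,p in ob])
r=least_squares(f,[.55,0,0]); print(r.x,r.fun.round(1))
P=r.x
for uv in [(224,511),(630,486)]:
    w=onz(TOP,uv[0]/3+140,uv[1]/3+60,.079); print(w,w2d(P,w))
for uv in [(342,538),(506,537)]:
  for z in (.0,.032,.05): print(z,w2d(P,onz(TOP,uv[0]/3+140,uv[1]/3+60,z)))
print(w2d(P,onz(TOP,423/3+140,460/3+60,.05)))
for p in [(.19,.17,.158),(.19,-.17,.158),(.0855,0,.1945)]: print(p,proj(SCN,d2w(P,p)))
E
python3 fit.py; python3 -c "
import cv2
a=cv2.imread('pics/scene0.png')
cv2.imwrite('pics/sc.png',cv2.resize(a[140:340,120:400],None,fx=2.8,fy=2.8,interpolation=cv2.INTER_CUBIC))"
```

```text
[ 0.58877267 -0.02750412  0.08129376] [-0.5 -0.4  0.7 -0.9  0.   0.  -0.7  0.7  0.5  0.7]
[0.53228293 0.10939394 0.079     ] [-0.04518647  0.14103315  0.079     ]
[ 0.55399947 -0.16973248  0.079     ] [-0.0462079  -0.13893492  0.079     ]
0.0 [-0.0725333   0.06256221  0.        ]
0.032 [-0.0710615  0.0620341  0.032    ]
0.05 [-0.07023361  0.06173703  0.05      ]
0.0 [-0.07969883 -0.0588603   0.        ]
0.032 [-0.07801349 -0.05577001  0.032     ]
0.05 [-0.07706549 -0.05403173  0.05      ]
[-0.01900372  0.00088751  0.05      ]
(0.19, 0.17, 0.158) [399.98262578 192.65565967]
(0.19, -0.17, 0.158) [211.69805275 328.44321775]
(0.0855, 0, 0.1945) [265.42953681 187.57324597]
```

View pics/sc.png

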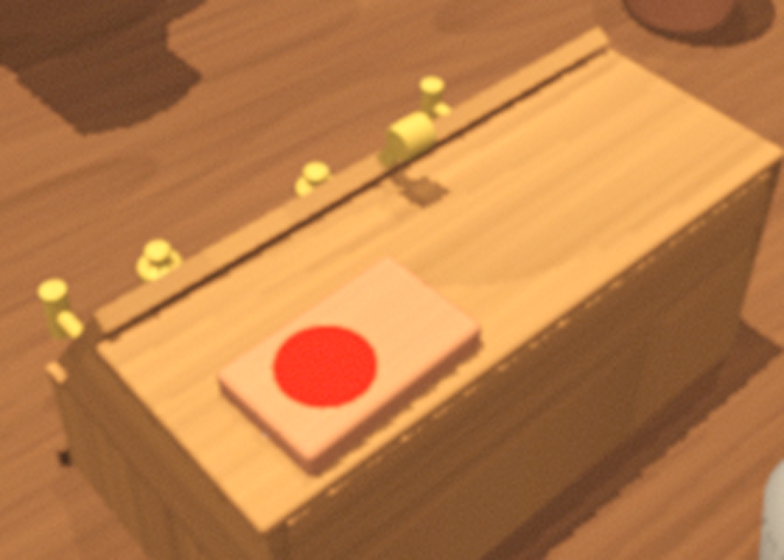

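View pics/wrist0.png

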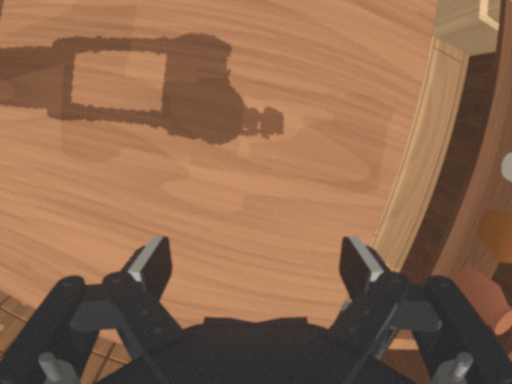

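Request:
carry_out(plan=[0, 0, 0.172, 0, 0, 0, 0.2, 0, 0, 0, 4.5, -3.6, 0, 0.2, 0, 0, 0, 4.5, -3.6, 0, 0.2, 0, 0, 0, 4.5, -3.6, 0, 0.2, 0, 0, 0, 4.5, -3.6, 0, 0.2, 0, 0, 0, 4.5, -3.6, 0, 0.2, 0, 0, 0, 4.5, -3.6, 0, 0.2, 0, 0, 0, 4.5, -3.6, 0, 0.2, 0, 0, 0, 4.5, -3.6, 0, 0.2, 0, 0, 0, 0, 0, 0, 0.2], force=30)

```text
clock: 1.4
position: [0.4912, -0.234, 0.2528]
ee_rot: [-0.002, 0.999, 0.036, -0.0]
contact_force: [-0.6, 0.3, 0.3]
width: 0.051
```

```bash
cat > go.py <<'E'
import sys
from h import *
from scipy.spatial.transform import Rotation as R
P=[0.58877,-0.02750,0.08129]
def rep(t):  # t: TCP target in world
    s=telemetry.get_state(); q=s["ee_rot"]; M=R.from_quat([q[1],q[2],q[3],q[0]])
    des=R.from_matrix(np.array([[np.cos(P[2]),np.sin(P[2]),0],[np.sin(P[2]),-np.cos(P[2]),0],[0,0,-1]]).reshape(3,3))
    print("t",round(s["clock"],2),"pos",s["position"].round(4),"F",s["contact_force"].round(1),"w",round(s["width"],4),"desk",(w2d(P,s["position"])*1000).round(1))
    print("rotvec",(M.inv()*des).as_rotvec().round(4),"shift cm",(M.inv().apply(np.array(t)-s["position"])*100).round(2))
if __name__=="__main__":
    a=[float(v) for v in sys.argv[2:5]]
    rep(a if sys.argv[1]=="w" else d2w(P,np.array(a)/1000))
E
python3 go.py w 0.554 -0.170 0.070
```

```text
t 1.4 pos [ 0.4912 -0.234   0.2528] F [-0.6  0.3  0.3] w 0.051 desk [-114.  -197.9  252.8]
rotvec [-0.0036 -0.0001 -0.0102] shift cm [ 6.72 -5.87 18.31]
```

Request:
carry_out(plan=[0, 0, -0.01, 3.4, -2.9, 2, 0.2, 0, 0, 0, 3.3, -2.9, 4, 0.2, 0, 0, 0, 0, 0, 4, 0.2, 0, 0, 0, 0, 0, 0, 0.2])

```text
clock: 1.9
position: [0.554, -0.1722, 0.1507]
ee_rot: [0.0, 0.999, 0.04, -0.001]
contact_force: [-1.2, 0.5, 0.0]
width: 0.0511
```

```bash
python3 go.py w 0.554 -0.170 0.070
python3 - <<'E'
from rig import eyes
import cv2
im=eyes.get_image("wrist"); cv2.imwrite("pics/w1.png",im["frame"][:,:,::-1])
im=eyes.get_image("top")["frame"]; cv2.imwrite("pics/t1.png",cv2.resize(im[60:260,140:400,::-1],None,fx=3,fy=3,interpolation=cv2.INTER_CUBIC))
E
```

```text
t 1.9 pos [ 0.554  -0.1722  0.1507] F [-1.2  0.5  0. ] w 0.0511 desk [ -46.5 -141.4  150.7]
rotvec [ 0.     0.001 -0.001] shift cm [ 0.03 -0.22  8.07]
```

View pics/w1.png

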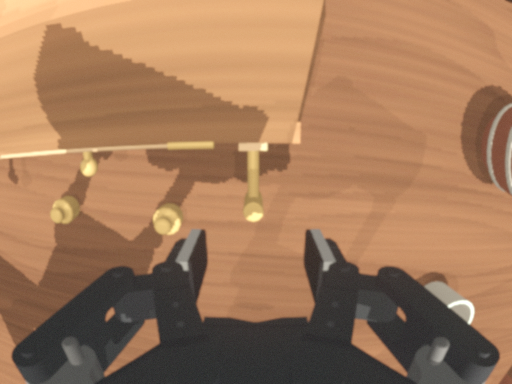

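```bash
cat >> h.py <<'E'
HE=np.array([[ 4.33546110e-04,9.61468199e-01,2.74915831e-01,6.97419906e-02],[9.99999690e-01,-2.36029835e-04,-7.51542006e-04,-8.09614760e-04],[-6.57695401e-04,2.74916072e-01,-9.61468003e-01,-1.17068985e-01],[0,0,0,1]])
def wr(u,v,z,pos,q):
    from scipy.spatial.transform import Rotation as R
    a,b=u-255.1925,v-190.3306; r=np.hypot(a,b); th=r/297.3186
    d=np.array([np.sin(th)*a/r,-np.sin(th)*b/r,-np.cos(th)])
    M=R.from_quat([q[1],q[2],q[3],q[0]]).as_matrix()
    o=M@HE[:3,3]+pos; d=M@HE[:3,:3]@d
    return o+d*(z-o[2])/d[2]
E
python3 - <<'E'
from h import *
s=telemetry.get_state();P=[0.58877,-0.02750,0.08129]
for u,v,z in [(254,213,.079),(65,203,.032),(169,213,.032),(299,132,.081)]:
    w=wr(u,v,z,s["position"],s["ee_rot"]); print(w,w2d(P,w))
E
```

```text
[ 0.55537846 -0.1724771   0.079     ] [-0.04505348 -0.14178695  0.079     ]
[0.53093322 0.01258915 0.032     ] [-0.05439053  0.04465315  0.032     ]
[ 0.53191055 -0.09911729  0.032     ] [-0.06248704 -0.06676377  0.032     ]
[ 0.61332458 -0.19700027  0.081     ] [ 0.01070999 -0.17093439  0.081     ]
```

Request:
carry_out(plan=[0, 0, 0, 0, -0.1, 4, 0.2, 0, 0, 0, 0, 0, 4, 0.2, 0, 0, 0, 0, 0, 0.5, 0.2, 0, 0, 0, 0, 0, 0, -0.8, 0, 0, 0, 0, 0, 0, -0.8, 0, 0, 0, 0, 0, 0, -0.8, 0, 0, 0, 0, 0, 0, -0.8], force=30)

```text
clock: 2.88
position: [0.5601, -0.1702, 0.0792]
ee_rot: [-0.003, 0.999, 0.034, 0.01]
contact_force: [1.2, -1.4, -14.6]
width: 0.0128
```

```bash
python3 go.py d -135 -140 70
python3 - <<'E'
from rig import eyes
import cv2
im=eyes.get_image("wrist"); cv2.imwrite("pics/w2.png",im["frame"][:,:,::-1])
E
```

```text
t 2.88 pos [ 0.5601 -0.1702  0.0792] F [  1.2  -1.4 -14.6] w 0.0128 desk [ -40.1 -139.9   79.2]
rotvec [-0.0047 -0.0204 -0.0134] shift cm [-9.5   0.14  0.73]
```

View pics/w2.png

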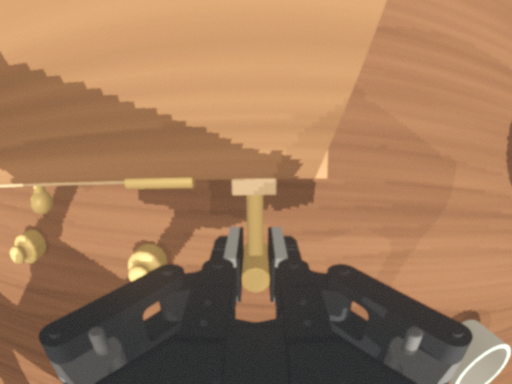

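Run:
```python
from h import *
s=telemetry.get_state();P=[0.58877,-0.02750,0.08129]
print(s["moment"],s["contact_force"],s["qpos"])
for u,v,z in [(256,283,.079)]:
    w=wr(u,v,z,s["position"],s["ee_rot"]); print(w,w2d(P,w)*1000)
from rig import eyes
import cv2
im=eyes.get_image("scene"); cv2.imwrite("pics/s2.png",cv2.resize(im["frame"][140:340,120:400,::-1],None,fx=2.8,fy=2.8))
```

```text
[-0.02817234 -0.23513404 -0.01343461] [  2.19206693   0.05864372 -12.41638476] [-0.42207487  0.43272224  1.74526086  0.01723876  0.94829593  1.07116151]
[ 0.5514028  -0.17048357  0.079     ] [ -48.85413977 -139.47717258   79.        ]
```

View pics/s2.png

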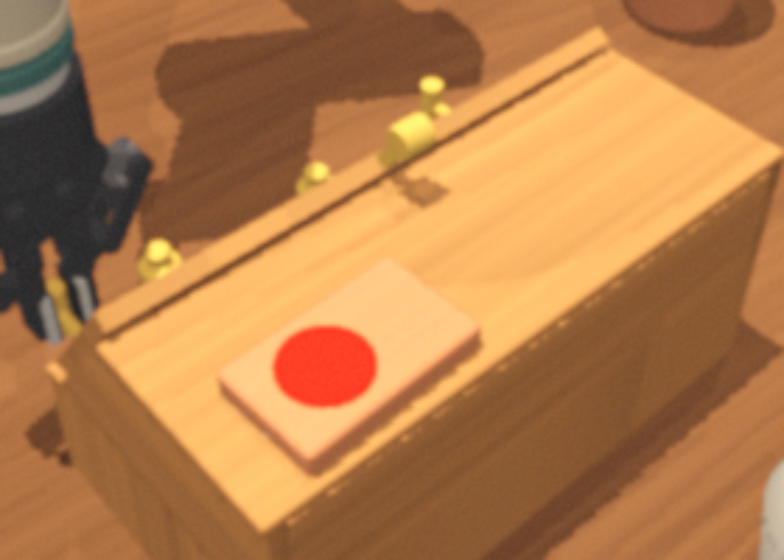

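Request:
carry_out(plan=[0, 0, 0, 0, 0, 0, 0.0, 0, 0, 0, 0, 0, 0, 0.0, 0, 0, 0, 0, 0, 0, 0.0])

```text
clock: 3.35
position: [0.563, -0.1728, 0.0837]
ee_rot: [-0.001, 0.999, 0.033, 0.014]
contact_force: [-0.7, -0.5, -0.3]
width: 0.0428
```

```bash
python3 go.py w 0.553 -0.1705 0.066
python3 - <<'E'
from h import *
im=eyes.get_image("wrist")
import cv2; cv2.imwrite("pics/w3.png",im["frame"][:,:,::-1])
E
```

```text
t 3.35 pos [ 0.563  -0.1728  0.0837] F [-0.7 -0.5 -0.3] w 0.0428 desk [ -37.4 -142.7   83.7]
rotvec [-0.0003 -0.0275 -0.0145] shift cm [-1.04 -0.29  1.74]
```

View pics/w3.png

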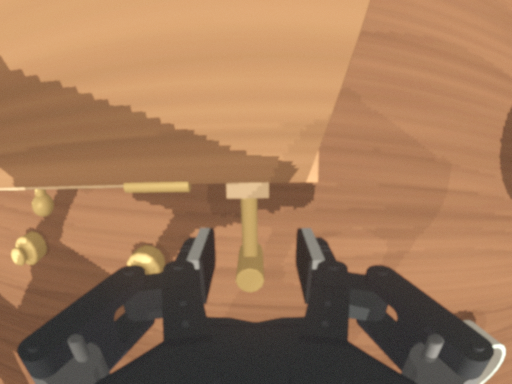

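Request:
carry_out(plan=[0, -0.0275, -0.0145, -1.1, -0.3, 0, 0.0, 0, 0, 0, 0, 0, 0, 0.0])

```text
clock: 3.65
position: [0.5513, -0.1706, 0.084]
ee_rot: [0.0, 0.999, 0.041, -0.001]
contact_force: [-0.8, 0.2, -0.5]
width: 0.0426
```

```bash
python3 go.py w 0.5535 -0.171 0.066
python3 - <<'E'
from h import *
im=eyes.get_image("wrist")
import cv2; cv2.imwrite("pics/w4.png",im["frame"][:,:,::-1])
E
```

```text
t 3.65 pos [ 0.5513 -0.1706  0.084 ] F [-0.8  0.2 -0.5] w 0.0426 desk [ -49.  -139.5   84. ]
rotvec [0.0003 0.0012 0.0009] shift cm [0.22 0.06 1.8 ]
```

View pics/w4.png

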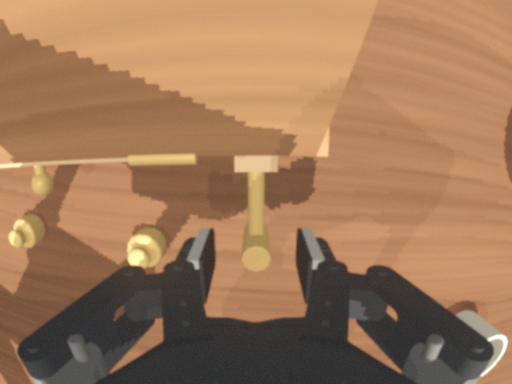

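Run:
```python
from h import *
s=telemetry.get_state();P=[0.58877,-0.02750,0.08129]
w=wr(256,258,.079,s["position"],s["ee_rot"]); print(w,w2d(P,w)*1000)
```

```text
[ 0.5537227  -0.17026279  0.079     ] [ -46.52397961 -139.4454939    79.        ]
```

Request:
carry_out(plan=[0, 0, 0, 0.25, 0, 1.2, 0.0, 0, 0, 0, 0, 0, 0.7, 0.0, 0, 0, 0, 0, 0, 0, 0.0])

```text
clock: 4.08
position: [0.5542, -0.1704, 0.0631]
ee_rot: [0.0, 0.999, 0.041, -0.0]
contact_force: [0.8, 0.3, 0.3]
width: 0.0428
```

```bash
python3 go.py w 0.554 -0.1705 0.066
```

```text
t 4.08 pos [ 0.5542 -0.1704  0.0631] F [0.8 0.3 0.3] w 0.0428 desk [ -46.  -139.6   63.1]
rotvec [0.0002 0.0009 0.0008] shift cm [-0.03  0.01 -0.29]
```

Request:
carry_out(plan=[0, 0, 0, 0, 0, -0.4, 0.0, 0, 0, 0, 0, 0, 0, -0.8, 0, 0, 0, 0, 0, 0, -0.8], force=25)

```text
clock: 4.45
position: [0.5543, -0.1705, 0.0674]
ee_rot: [0.0, 0.999, 0.041, -0.0]
contact_force: [0.2, -0.7, -0.8]
width: 0.0135
```

```bash
python3 go.py d -135 -140 66
```

```text
t 4.45 pos [ 0.5543 -0.1705  0.0674] F [ 0.2 -0.7 -0.8] w 0.0135 desk [ -45.9 -139.7   67.4]
rotvec [0.0003 0.001  0.0009] shift cm [-8.91  0.02  0.15]
```

Request:
carry_out(plan=[0, 0, 0, -1, 0, 0, -0.8, 0, 0, 0, -1.5, 0, 0, -0.8, 0, 0, 0, -1.5, 0, 0, -0.8, 0, 0, 0, -1.5, 0, 0, -0.8, 0, 0, 0, -1.5, 0, 0, -0.8])

```text
clock: 5.08
position: [0.4811, -0.1765, 0.0674]
ee_rot: [0.0, 0.999, 0.041, 0.001]
contact_force: [3.0, -1.0, -2.3]
width: 0.0133
```

```bash
python3 go.py d -135 -140 66
```

```text
t 5.08 pos [ 0.4811 -0.1765  0.0674] F [ 3.  -1.  -2.3] w 0.0133 desk [-119.4 -139.8   67.4]
rotvec [ 0.001  -0.0016  0.001 ] shift cm [-1.56  0.02  0.13]
```

Request:
carry_out(plan=[0, 0, 0, -0.8, 0, 0, -0.8, 0, 0, 0, -0.5, 0, 0, -0.8, 0, 0, 0, -0.4, 0, 0, -0.8, 0, 0, 0, -0.3, 0, 0, -0.8])

```text
clock: 5.58
position: [0.4681, -0.1776, 0.0676]
ee_rot: [-0.0, 0.999, 0.037, 0.011]
contact_force: [8.2, 3.7, -6.3]
width: 0.0127
```

```bash
python3 go.py d -135 -140 66
```

```text
t 5.58 pos [ 0.4681 -0.1776  0.0676] F [ 8.2  3.7 -6.3] w 0.0127 desk [-132.5 -139.8   67.6]
rotvec [ 0.0009 -0.0219 -0.0073] shift cm [-0.25  0.02  0.15]
```

Request:
carry_out(plan=[0, -0.02, 0, -0.5, 0, 0, -0.8, 0, 0, 0, -0.5, 0, 0, -0.8], force=35)

```text
clock: 5.82
position: [0.468, -0.1777, 0.0677]
ee_rot: [0.0, 0.999, 0.034, 0.011]
contact_force: [14.4, 6.6, -12.6]
width: 0.013
```

```bash
python3 go.py d -135 -140 66
python3 - <<'E'
from h import *
im=eyes.get_image("wrist")
import cv2; cv2.imwrite("pics/w5.png",im["frame"][:,:,::-1])
E
```

```text
t 5.83 pos [ 0.468  -0.1777  0.0677] F [ 14.4   6.6 -12.6] w 0.013 desk [-132.6 -139.9   67.7]
rotvec [ 0.0012 -0.0226 -0.0133] shift cm [-0.25  0.01  0.16]
```

View pics/w5.png

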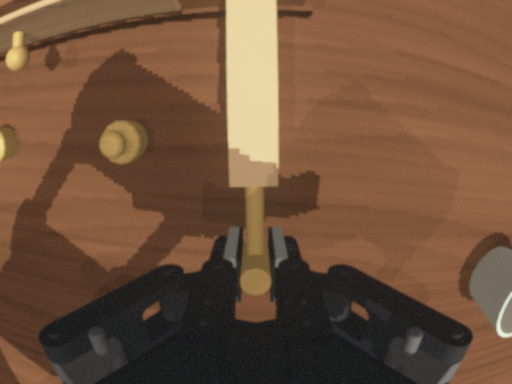

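Request:
carry_out(plan=[0, 0, 0, 0, 0, 0, 0.0, 0, 0, 0, 0, 0, 0, 0.0, 0, -0.022, -0.013, 0, 0, -1, 0.0, 0, 0, 0, 0, 0, -4, 0.0, 0, 0, 0, 0, 0, -3, 0.0])

```text
clock: 6.5
position: [0.4637, -0.1767, 0.1475]
ee_rot: [-0.001, 0.999, 0.041, -0.005]
contact_force: [0.1, -0.1, -0.8]
width: 0.0428
```

```bash
python3 go.py w .5315 .1095 .13
python3 - <<'E'
from h import *
s=telemetry.get_state();P=[0.58877,-0.02750,0.08129]
im=eyes.get_image("wrist")
print(s["position"],s["ee_rot"])
import cv2; cv2.imwrite("pics/w6.png",im["frame"][:,:,::-1])
E
```

```text
t 6.5 pos [ 0.4637 -0.1767  0.1475] F [ 0.1 -0.1 -0.8] w 0.0428 desk [-136.8 -138.6  147.5]
rotvec [-0.0031  0.0098  0.0008] shift cm [  9.12 -27.96   1.75]
[ 0.46372208 -0.17671565  0.14751849] [-0.00136933  0.99914501  0.04101998 -0.0049726 ]
```

View pics/w6.png

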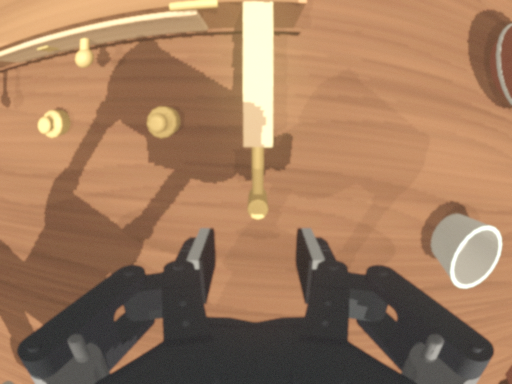

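Run:
```python
from h import *
s=telemetry.get_state();P=[0.58877,-0.02750,0.08129]
w=wr(258,208,.079,s["position"],s["ee_rot"]); print(w,w2d(P,w)*1000)
im=eyes.get_image("top")["frame"]; 
import cv2;cv2.imwrite("pics/t2.png",cv2.resize(im[60:260,140:400,::-1],None,fx=3,fy=3,interpolation=cv2.INTER_CUBIC))
```

```text
[ 0.46867773 -0.17873341  0.079     ] [-131.97593159 -140.98245148   79.        ]
```

Request:
carry_out(plan=[0, 0.01, 0, 1.6, -5.2, 0, 0.0, 0, 0, 0, 1.6, -5.2, 0, 0.0, 0, 0, 0, 1.6, -5.2, 0, 0.0, 0, 0, 0, 1.6, -5.2, 0, 0.0, 0, 0, 0, 1.6, -5.2, 0, 0.0, 0, 0, 0, 1.5, -4, 0, 0.0, 0, 0, 0, 0, 0, 0, 0.0])

```text
clock: 7.48
position: [0.534, 0.1347, 0.1437]
ee_rot: [0.002, 0.999, 0.039, -0.001]
contact_force: [-0.1, -0.5, -0.4]
width: 0.0427
```

```bash
python3 go.py w .532 .1095 .067
python3 - <<'E'
from h import *
im=eyes.get_image("wrist")
import cv2; cv2.imwrite("pics/w7.png",im["frame"][:,:,::-1])
im=eyes.get_image("top")["frame"]; 
import cv2;cv2.imwrite("pics/t3.png",cv2.resize(im[60:260,140:400,::-1],None,fx=3,fy=3,interpolation=cv2.INTER_CUBIC))
E
```

```text
t 7.47 pos [0.534  0.1347 0.1437] F [-0.1 -0.5 -0.4] w 0.0427 desk [-41.4 166.1 143.7]
rotvec [ 0.0034  0.0028 -0.0042] shift cm [-0.37  2.47  7.68]
```

View pics/w7.png

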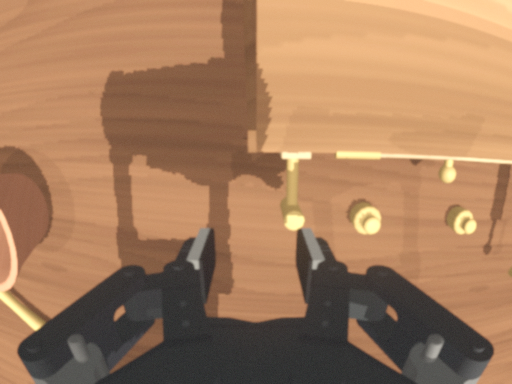

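View pics/t3.png

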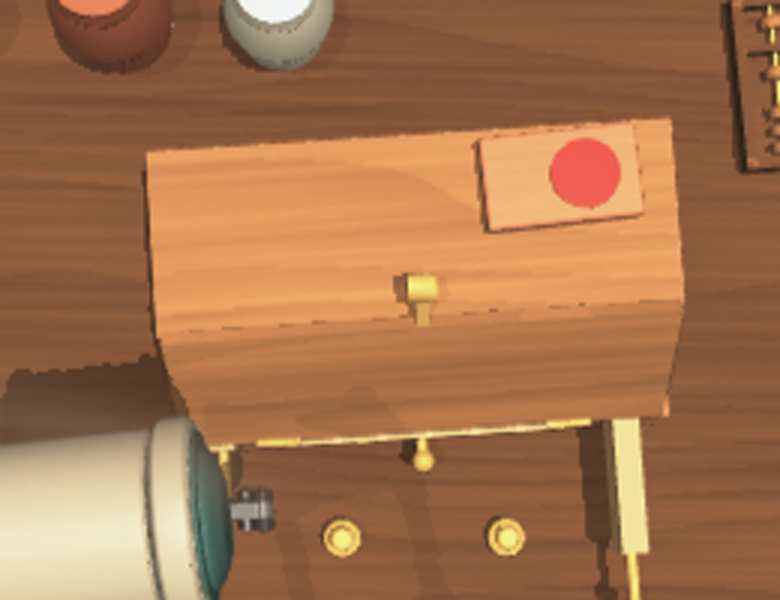

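Run:
```python
from h import *
s=telemetry.get_state();P=[0.58877,-0.02750,0.08129]
w=wr(294,213,.079,s["position"],s["ee_rot"]); print(w,w2d(P,w)*1000)
for u,v,z in [(366,222,.03),(461,224,.03)]: print(w2d(P,wr(u,v,z,s["position"],s["ee_rot"]))*1000)
```

```text
[0.53687928 0.10737108 0.079     ] [-40.76776867 138.63926407  79.        ]
[-69.13581504  66.38936288  30.        ]
[-76.60042186 -45.28972049  30.        ]
```

Request:
carry_out(plan=[0.003, 0.003, -0.004, -0.3, 2.4, 0, 0.0, 0, 0, 0, 0, 0, 2, 0.0])

```text
clock: 7.82
position: [0.5314, 0.1049, 0.124]
ee_rot: [0.002, 0.999, 0.039, -0.0]
contact_force: [-0.3, 0.7, 0.1]
width: 0.0429
```

```bash
python3 go.py w .532 .1095 .067
python3 - <<'E'
from h import *
im=eyes.get_image("wrist")
import cv2; cv2.imwrite("pics/w8.png",im["frame"][:,:,::-1])
E
```

```text
t 7.83 pos [0.5314 0.1049 0.124 ] F [-0.3  0.7  0.1] w 0.0429 desk [-46.4 136.6 124. ]
rotvec [ 0.0031  0.0005 -0.0039] shift cm [ 0.1  -0.48  5.69]
```

View pics/w8.png

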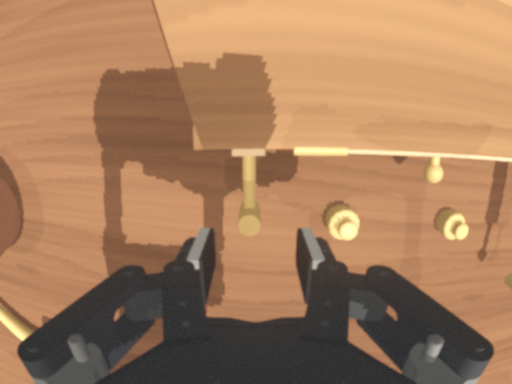

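Run:
```python
from h import *
s=telemetry.get_state();P=[0.58877,-0.02750,0.08129]
w=wr(249,227,.079,s["position"],s["ee_rot"]); print(w,w2d(P,w)*1000)
```

```text
[0.53056938 0.10930662 0.079     ] [-46.89966448 141.0807714   79.        ]
```

Request:
carry_out(plan=[0.003, 0, -0.004, 0.2, -0.35, 2, 0.0, 0, 0, 0, 0, 0, 2, 0.0, 0, 0, 0, 0, 0, 1.5, 0.0, 0, 0, 0, 0, 0, 0, 0.0])

```text
clock: 8.38
position: [0.5279, 0.1035, 0.0637]
ee_rot: [0.001, 0.999, 0.038, -0.006]
contact_force: [-0.0, 0.7, 0.3]
width: 0.0431
```

```bash
python3 go.py w .534 .1085 .067
```

```text
t 8.38 pos [0.5279 0.1035 0.0637] F [-0.   0.7  0.3] w 0.0431 desk [-50.1 135.5  63.7]
rotvec [ 0.0009  0.0115 -0.0062] shift cm [ 0.64 -0.45 -0.33]
```

Request:
carry_out(plan=[0, 0.0115, -0.006, 0.35, -0.5, -0.35, 0.0, 0, 0, 0, 0, 0, 0, 0.0])

```text
clock: 8.62
position: [0.5321, 0.1087, 0.0686]
ee_rot: [0.0, 0.999, 0.04, 0.001]
contact_force: [-0.3, -0.2, -0.1]
width: 0.0426
```

```bash
python3 go.py w .5315 .109 .067
python3 - <<'E'
from h import *
im=eyes.get_image("wrist")
import cv2; cv2.imwrite("pics/w9.png",im["frame"][:,:,::-1])
E
```

```text
t 8.62 pos [0.5321 0.1087 0.0686] F [-0.3 -0.2 -0.1] w 0.0426 desk [-45.4 140.4  68.6]
rotvec [ 0.0009 -0.0028 -0.0005] shift cm [-0.06 -0.03  0.16]
```

View pics/w9.png

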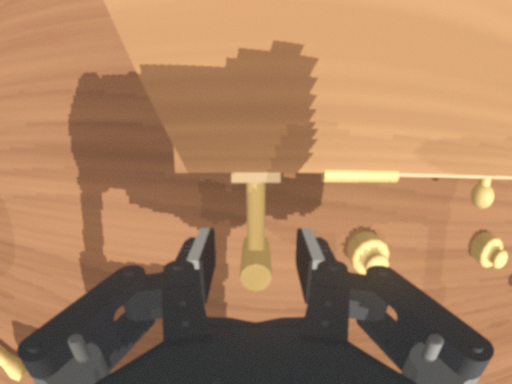

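Run:
```python
from h import *
s=telemetry.get_state();P=[0.58877,-0.02750,0.08129]
w=wr(256,276,.079,s["position"],s["ee_rot"]); print(w,w2d(P,w)*1000)
```

```text
[0.53389222 0.10913604 0.079     ] [-43.60164807 140.64094122  79.        ]
```

Request:
carry_out(plan=[0, -0.003, 0, -0.15, 0, 0.1, 0.0, 0, 0, 0, 0, 0, 0, -0.8, 0, 0, 0, 0, 0, 0, -0.8], force=25)

```text
clock: 9.05
position: [0.5309, 0.1085, 0.0684]
ee_rot: [0.001, 0.999, 0.041, 0.001]
contact_force: [0.7, -1.7, -0.5]
width: 0.0128
```

```bash
python3 go.py d -135 140 67
```

```text
t 9.05 pos [0.5309 0.1085 0.0684] F [ 0.7 -1.7 -0.5] w 0.0128 desk [-46.7 140.3  68.4]
rotvec [ 0.0016 -0.0011  0.0005] shift cm [-8.83  0.02  0.13]
```

Request:
carry_out(plan=[0, 0, 0, -1, 0, 0, -0.8, 0, 0, 0, -1.5, 0, 0, -0.8, 0, 0, 0, -1.5, 0, 0, -0.8, 0, 0, 0, -1.5, 0, 0, -0.8, 0, 0, 0, -1.5, 0, 0, -0.8, 0, 0, 0, -0.8, 0, 0, -0.8], force=30)

```text
clock: 9.8
position: [0.4487, 0.1018, 0.0684]
ee_rot: [0.001, 0.999, 0.041, 0.002]
contact_force: [1.1, -0.8, -1.5]
width: 0.0132
```

```bash
python3 go.py d -135 140 67
```

```text
t 9.8 pos [0.4487 0.1018 0.0684] F [ 1.1 -0.8 -1.5] w 0.0132 desk [-129.1  140.3   68.4]
rotvec [ 0.0015 -0.0043  0.0003] shift cm [-0.59  0.03  0.14]
```

Request:
carry_out(plan=[0, 0, 0, -0.6, 0, 0, -0.8, 0, 0, 0, -0.5, 0, 0, -0.8, 0, 0, 0, -0.5, 0, 0, -0.8])

```text
clock: 10.18
position: [0.4418, 0.1012, 0.0686]
ee_rot: [0.0, 0.999, 0.04, 0.013]
contact_force: [12.6, 1.4, -14.7]
width: 0.0128
```

```bash
python3 go.py d -135 140 67
```

```text
t 10.18 pos [0.4418 0.1012 0.0686] F [ 12.6   1.4 -14.7] w 0.0128 desk [-136.1  140.2   68.6]
rotvec [ 0.0011 -0.0259 -0.0006] shift cm [0.1  0.02 0.16]
```

Request:
carry_out(plan=[0, 0, 0, 0, 0, 0, 0.0, 0, 0, 0, 0, 0, 0, 0.0, 0, -0.025, 0, 0, 0, -2, 0.0, 0, 0, 0, 0, 0, -6, 0.0, 0, 0, 0, 0, 0, -6, 0.0, 0, 0, 0, 0, 3, -6, 0.0, 0, 0, 0, 0, 5, -3, 0.0, 0, 0, 0, 0, 5, 0, 0.0, 0, 0, 0, 0, 4, 0, 0.0])

```text
clock: 11.3
position: [0.4504, -0.0674, 0.3005]
ee_rot: [0.001, 0.999, 0.044, -0.006]
contact_force: [0.1, 0.6, 0.4]
width: 0.0424
```

```bash
python3 go.py d 85.5 0 250;  python3 - <<'E'
from h import *
import cv2
im=eyes.get_image("top")["frame"]; cv2.imwrite("pics/t4.png",cv2.resize(im[100:300,140:400,::-1],None,fx=3,fy=3,interpolation=cv2.INTER_CUBIC))
im=eyes.get_image("wrist"); cv2.imwrite("pics/w10.png",im["frame"][:,:,::-1])
E
```

```text
t 11.3 pos [ 0.4504 -0.0674  0.3005] F [0.1 0.6 0.4] w 0.0424 desk [-141.1  -28.5  300.5]
rotvec [0.0016 0.0126 0.0065] shift cm [22.74 -2.71  4.76]
```

View pics/t4.png

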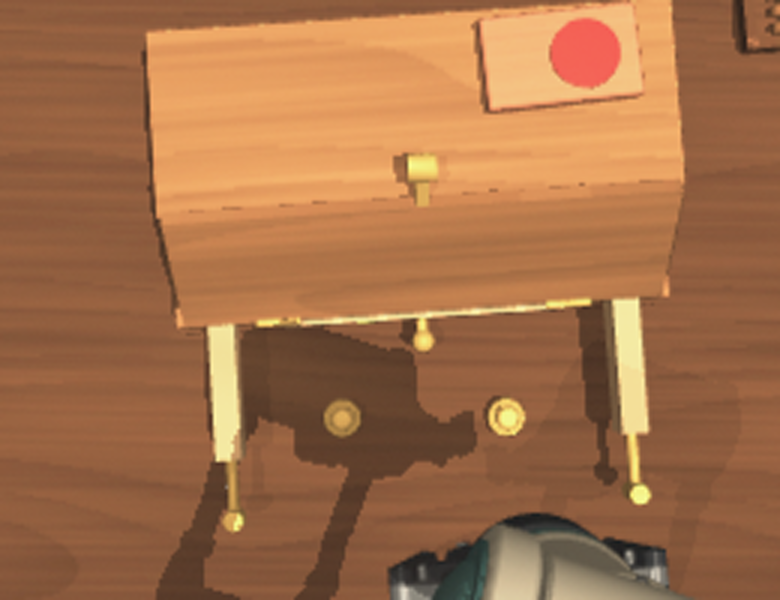

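View pics/w10.png

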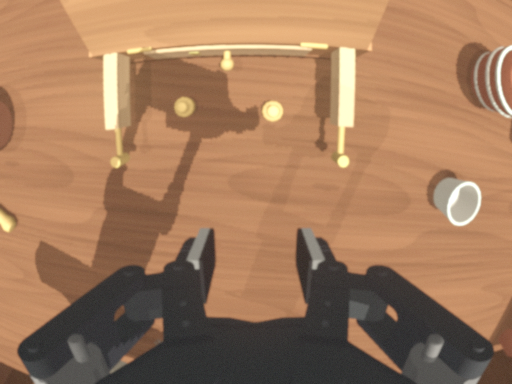

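Run:
```python
from h import *
P=[0.58877,-0.02750,0.08129]
for u,v in [(233,520.5),(640,493)]: print(w2d(P,onz(TOP,u/3+140,v/3+100,.079))*1000)
w=onz(TOP,422/3+140,168/3+100,.1945); print(w,w2d(P,w)*1000)
```

```text
[-133.70212674  140.10685183   79.        ]
[-133.21193552 -139.21129647   79.        ]
[ 0.6740299  -0.01993771  0.1945    ] [ 85.59241072   0.6141745  194.5       ]
```

Request:
carry_out(plan=[0, 0.012, 0.0065, 4, -0.5, 0, 0.0, 0, 0, 0, 5, -0.5, 0, 0.0, 0, 0, 0, 5, -0.6, 0, 0.0, 0, 0, 0, 5, -0.6, 0, 0.0, 0, 0, 0, 2.5, -0.3, 0, 0.0, 0, 0, 0, 0, 0, 0, 0.0])

```text
clock: 12.15
position: [0.6638, -0.0221, 0.2956]
ee_rot: [-0.001, 0.999, 0.038, -0.006]
contact_force: [-0.8, -0.3, 0.2]
width: 0.0423
```

```bash
python3 go.py d 85.5 0 250;  python3 - <<'E'
from h import *
import cv2
im=eyes.get_image("wrist"); cv2.imwrite("pics/w11.png",im["frame"][:,:,::-1])
E
```

```text
t 12.15 pos [ 0.6638 -0.0221  0.2956] F [-0.8 -0.3  0.2] w 0.0423 desk [ 75.2  -0.7 295.6]
rotvec [-0.002   0.0127 -0.0055] shift cm [ 1.09 -0.07  4.54]
```

View pics/w11.png

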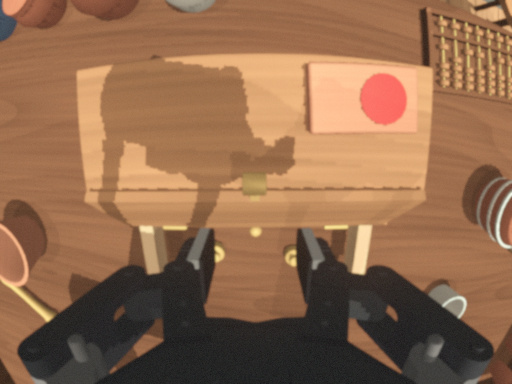

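Run:
```python
from h import *
s=telemetry.get_state();P=[0.58877,-0.02750,0.08129]
w=wr(254,183,.1985,s["position"],s["ee_rot"]); print(w,w2d(P,w)*1000)
for u,v in [(309,131),(309,65)]: print(w2d(P,wr(u,v,.17,s["position"],s["ee_rot"]))*1000)
```

```text
[ 0.67546862 -0.01958189  0.1985    ] [ 87.05527611   0.85198775 198.5       ]
[123.36725159 -44.30192268 170.        ]
[177.85131509 -43.76065401 170.        ]
```

Request:
carry_out(plan=[0, 0.012, -0.0055, 1.1, -0.1, 2, 0.0, 0, 0, 0, 0, 0, 3, 0.0, 0, 0, 0, 0, 0, 0, 0.0])

```text
clock: 12.58
position: [0.6688, -0.0194, 0.2457]
ee_rot: [-0.001, 0.999, 0.041, -0.002]
contact_force: [-0.0, -0.2, -0.2]
width: 0.0428
```

```bash
python3 go.py d 86 0 201;  python3 - <<'E'
from h import *
import cv2
im=eyes.get_image("wrist"); cv2.imwrite("pics/w12.png",im["frame"][:,:,::-1])
E
```

```text
t 12.57 pos [ 0.6688 -0.0194  0.2457] F [-0.  -0.2 -0.2] w 0.0428 desk [ 80.4   1.6 245.7]
rotvec [-0.0027  0.0047  0.0001] shift cm [0.58 0.17 4.47]
```

View pics/w12.png

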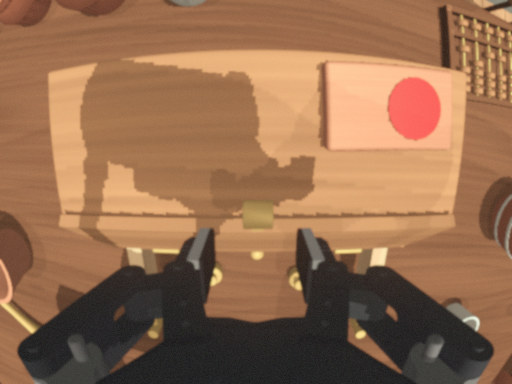

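Request:
carry_out(plan=[0, 0.005, 0, 0.65, 0.05, 0, 0.0, 0, 0, 0, 0, 0, 2.4, 0.0, 0, 0, 0, 0, 0, 2, 0.0, 0, 0, 0, 0, 0, 0, 0.0])

```text
clock: 13.12
position: [0.6797, -0.0201, 0.2106]
ee_rot: [0.0, 0.999, 0.04, 0.008]
contact_force: [0.5, -0.8, -0.7]
width: 0.0428
```

```bash
python3 go.py d 87 0.8 201;  python3 - <<'E'
from h import *
import cv2
im=eyes.get_image("wrist"); cv2.imwrite("pics/w13.png",im["frame"][:,:,::-1])
E
```

```text
t 13.12 pos [ 0.6797 -0.0201  0.2106] F [ 0.5 -0.8 -0.7] w 0.0428 desk [ 91.2  -0.  210.6]
rotvec [ 0.0007 -0.0167 -0.0005] shift cm [-0.44 -0.08  0.95]
```

View pics/w13.png

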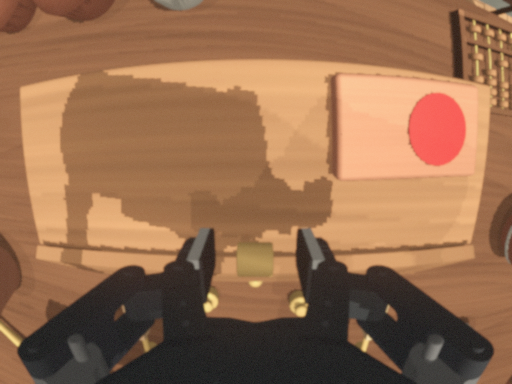

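Request:
carry_out(plan=[0, -0.016, 0, -0.45, 0, 0.5, 0.0, 0, 0, 0, 0, 0, 0.5, 0.0, 0, 0, 0, 0, 0, 0, 0.0])

```text
clock: 13.55
position: [0.6772, -0.0208, 0.2044]
ee_rot: [0.001, 0.999, 0.04, 0.004]
contact_force: [0.1, -0.4, -0.9]
width: 0.043
```

```bash
python3 go.py d 87 0 201;  python3 - <<'E'
from h import *
import cv2
im=eyes.get_image("wrist"); cv2.imwrite("pics/w14.png",im["frame"][:,:,::-1])
E
```

```text
t 13.55 pos [ 0.6772 -0.0208  0.2044] F [ 0.1 -0.4 -0.9] w 0.043 desk [ 88.7  -0.5 204.4]
rotvec [ 0.0023 -0.0071 -0.0006] shift cm [-0.17 -0.05  0.34]
```

View pics/w14.png

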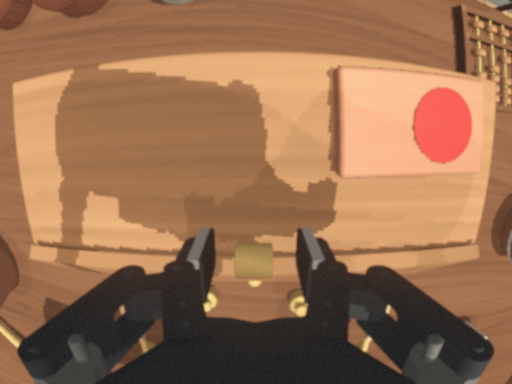

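Request:
carry_out(plan=[0.002, -0.007, 0, -0.15, 0, 0.35, 0.0, 0, 0, 0, 0, 0, 0, -0.7, 0, 0, 0, 0, 0, 0, -0.7], force=25)

```text
clock: 13.98
position: [0.6759, -0.0201, 0.2014]
ee_rot: [-0.001, 0.999, 0.04, 0.0]
contact_force: [-0.2, 2.2, 2.8]
width: 0.0174
```

```bash
cat > arc.py <<'E'
from go import *
s=telemetry.get_state(); p=w2d(P,s["position"])*1000
x,z=p[0],p[2]-6-81
r=np.hypot(x,z); th=np.degrees(np.arctan2(z,-x)); phi=th-np.degrees(np.arctan2(5,142))
print("r",r.round(1),"phi",phi.round(1),"y",p[1].round(1))
rep(s["position"])
import sys
# arc steps: current phi, dphi
st=float(sys.argv[1]); off=float(sys.argv[2]) if len(sys.argv)>2 else 0
R0=142.1; pts=[]
t=th
cx,cz=x,z
out=[]
for k in range(10):
    t2=t-st
    # step from ideal circle to ideal circle
    a=np.radians(t);b=np.radians(t2)
    out.append((round(R0*(-np.cos(b)+np.cos(a))/10,2),round(-R0*(np.sin(b)-np.sin(a))/10,2)))
    t=t2
print(out)
E
python3 arc.py 5
```

```text
r 144.0 phi 125.4 y 0.3
t 13.97 pos [ 0.6759 -0.0201  0.2014] F [-0.2  2.2  2.8] w 0.0174 desk [ 87.5   0.3 201.4]
rotvec [-0.0012 -0.0008 -0.0006] shift cm [0. 0. 0.]
[(np.float64(-1.02), np.float64(-0.71)), (np.float64(-1.07), np.float64(-0.62)), (np.float64(-1.12), np.float64(-0.52)), (np.float64(-1.17), np.float64(-0.42)), (np.float64(-1.2), np.float64(-0.32)), (np.float64(-1.22), np.float64(-0.21)), (np.float64(-1.24), np.float64(-0.11)), (np.float64(-1.24), np.float64(0.0)), (np.float64(-1.23), np.float64(0.11)), (np.float64(-1.22), np.float64(0.22))]
```

Request:
carry_out(plan=[0, 0, 0, -0.6, 0, -0.43, -0.7, 0, 0, 0, -1.05, 0, -0.66, -0.7, 0, 0, 0, -1.1, 0, -0.56, -0.7, 0, 0, 0, -1.15, 0, -0.46, -0.7])

```text
clock: 14.48
position: [0.6358, -0.0234, 0.2228]
ee_rot: [-0.001, 0.999, 0.041, 0.001]
contact_force: [1.1, 0.4, -3.7]
width: 0.0174
```

```bash
python3 arc.py 5
```

```text
r 143.8 phi 107.2 y 0.3
t 14.47 pos [ 0.6358 -0.0234  0.2228] F [ 1.1  0.4 -3.7] w 0.0174 desk [ 47.2   0.3 222.8]
rotvec [-0.001  -0.0026 -0.0002] shift cm [0. 0. 0.]
[(np.float64(-1.19), np.float64(-0.36)), (np.float64(-1.21), np.float64(-0.25)), (np.float64(-1.23), np.float64(-0.14)), (np.float64(-1.24), np.float64(-0.04)), (np.float64(-1.24), np.float64(0.07)), (np.float64(-1.23), np.float64(0.18)), (np.float64(-1.21), np.float64(0.29)), (np.float64(-1.18), np.float64(0.39)), (np.float64(-1.14), np.float64(0.49)), (np.float64(-1.09), np.float64(0.59))]
```

Tracks the arc well with low forces.

Request:
carry_out(plan=[0, 0, 0, -1.19, 0, -0.36, -0.7, 0, 0, 0, -1.21, 0, -0.25, -0.7, 0, 0, 0, -1.23, 0, -0.14, -0.7, 0, 0, 0, -1.24, 0, -0.04, -0.7, 0, 0, 0, -1.24, 0, 0.07, -0.7, 0, 0, 0, -1.23, 0, 0.18, -0.7])

```text
clock: 15.22
position: [0.5569, -0.0298, 0.2283]
ee_rot: [-0.0, 0.999, 0.04, 0.002]
contact_force: [2.6, 0.9, -5.9]
width: 0.0178
```

```bash
python3 arc.py 5
```

```text
r 144.9 phi 75.3 y 0.2
t 15.22 pos [ 0.5569 -0.0298  0.2283] F [ 2.6  0.9 -5.9] w 0.0178 desk [-3.190e+01  2.000e-01  2.283e+02]
rotvec [-0.0009 -0.0031 -0.0005] shift cm [0. 0. 0.]
[(np.float64(-1.2), np.float64(0.33)), (np.float64(-1.16), np.float64(0.43)), (np.float64(-1.12), np.float64(0.53)), (np.float64(-1.07), np.float64(0.62)), (np.float64(-1.01), np.float64(0.72)), (np.float64(-0.95), np.float64(0.8)), (np.float64(-0.87), np.float64(0.88)), (np.float64(-0.79), np.float64(0.95)), (np.float64(-0.71), np.float64(1.02)), (np.float64(-0.62), np.float64(1.08))]
```

Request:
carry_out(plan=[0, 0, 0, -1.2, 0, 0.4, -0.7, 0, 0, 0, -1.16, 0, 0.48, -0.7, 0, 0, 0, -1.12, 0, 0.55, -0.7, 0, 0, 0, -1.07, 0, 0.64, -0.7, 0, 0, 0, -1.01, 0, 0.72, -0.7])

```text
clock: 15.85
position: [0.4983, -0.0346, 0.2006]
ee_rot: [-0.0, 0.999, 0.04, 0.003]
contact_force: [1.7, 0.6, -0.7]
width: 0.0173
```

```bash
python3 arc.py 4
```

```text
r 145.4 phi 49.4 y 0.2
t 15.85 pos [ 0.4983 -0.0346  0.2006] F [ 1.7  0.6 -0.7] w 0.0173 desk [-9.070e+01  2.000e-01  2.006e+02]
rotvec [-0.     -0.0067 -0.0006] shift cm [0. 0. 0.]
[(np.float64(-0.75), np.float64(0.65)), (np.float64(-0.71), np.float64(0.7)), (np.float64(-0.66), np.float64(0.74)), (np.float64(-0.6), np.float64(0.79)), (np.float64(-0.55), np.float64(0.83)), (np.float64(-0.49), np.float64(0.86)), (np.float64(-0.43), np.float64(0.9)), (np.float64(-0.36), np.float64(0.92)), (np.float64(-0.3), np.float64(0.95)), (np.float64(-0.23), np.float64(0.96))]
```

Request:
carry_out(plan=[0, 0, 0, -0.7, 0, 0.68, -0.7, 0, 0, 0, -0.68, 0, 0.72, -0.7, 0, 0, 0, -0.64, 0, 0.74, -0.7, 0, 0, 0, -0.58, 0, 0.79, -0.7, 0, 0, 0, -0.53, 0, 0.83, -0.7, 0, 0, 0, -0.48, 0, 0.86, -0.7])

```text
clock: 16.6
position: [0.4582, -0.0379, 0.1505]
ee_rot: [-0.0, 0.999, 0.04, 0.001]
contact_force: [-0.3, 1.0, 0.5]
width: 0.0173
```

```bash
python3 arc.py 3
```

```text
r 145.5 phi 23.8 y 0.2
t 16.6 pos [ 0.4582 -0.0379  0.1505] F [-0.3  1.   0.5] w 0.0173 desk [-131.     0.2  150.5]
rotvec [-0.0001 -0.0029 -0.0004] shift cm [0. 0. 0.]
[(np.float64(-0.31), np.float64(0.68)), (np.float64(-0.27), np.float64(0.69)), (np.float64(-0.23), np.float64(0.71)), (np.float64(-0.2), np.float64(0.72)), (np.float64(-0.16), np.float64(0.73)), (np.float64(-0.12), np.float64(0.73)), (np.float64(-0.08), np.float64(0.74)), (np.float64(-0.04), np.float64(0.74)), (np.float64(-0.0), np.float64(0.74)), (np.float64(0.03), np.float64(0.74))]
```

Request:
carry_out(plan=[0, 0, 0, -0.28, 0, 0.68, -0.7, 0, 0, 0, -0.25, 0, 0.69, -0.7, 0, 0, 0, -0.21, 0, 0.7, -0.7, 0, 0, 0, -0.18, 0, 0.7, -0.7, 0, 0, 0, -0.14, 0, 0.7, -0.7])

```text
clock: 17.23
position: [0.4458, -0.0389, 0.1127]
ee_rot: [-0.0, 0.999, 0.041, 0.0]
contact_force: [-1.4, 0.4, 0.6]
width: 0.0172
```

```bash
python3 arc.py 2
```

```text
r 145.7 phi 8.1 y 0.2
t 17.23 pos [ 0.4458 -0.0389  0.1127] F [-1.4  0.4  0.6] w 0.0172 desk [-143.4    0.2  112.7]
rotvec [-0.0002 -0.0001 -0.0001] shift cm [0. 0. 0.]
[(np.float64(-0.08), np.float64(0.49)), (np.float64(-0.06), np.float64(0.49)), (np.float64(-0.04), np.float64(0.49)), (np.float64(-0.03), np.float64(0.5)), (np.float64(-0.01), np.float64(0.5)), (np.float64(0.01), np.float64(0.5)), (np.float64(0.02), np.float64(0.5)), (np.float64(0.04), np.float64(0.49)), (np.float64(0.06), np.float64(0.49)), (np.float64(0.08), np.float64(0.49))]
```

Request:
carry_out(plan=[0, 0, 0, -0.04, 0, 0.35, -0.7, 0, 0, 0, -0.03, 0, 0.35, -0.7, 0, 0, 0, -0.02, 0, 0.3, -0.7, 0, 0, 0, 0, 0, 0.25, -0.7, 0, 0, 0, 0, 0, 0.25, -0.7])

```text
clock: 17.85
position: [0.4438, -0.0391, 0.0962]
ee_rot: [-0.0, 0.999, 0.041, -0.001]
contact_force: [-2.8, -0.7, 0.6]
width: 0.0174
```

```bash
python3 arc.py 2
```

```text
r 145.7 phi 1.6 y 0.2
t 17.85 pos [ 0.4438 -0.0391  0.0962] F [-2.8 -0.7  0.6] w 0.0174 desk [-145.4    0.2   96.2]
rotvec [-0.0003  0.0025  0.0003] shift cm [0. 0. 0.]
[(np.float64(-0.02), np.float64(0.5)), (np.float64(-0.01), np.float64(0.5)), (np.float64(0.01), np.float64(0.5)), (np.float64(0.03), np.float64(0.5)), (np.float64(0.05), np.float64(0.49)), (np.float64(0.06), np.float64(0.49)), (np.float64(0.08), np.float64(0.49)), (np.float64(0.1), np.float64(0.49)), (np.float64(0.11), np.float64(0.48)), (np.float64(0.13), np.float64(0.48))]
```

Request:
carry_out(plan=[0, 0, 0, 0, 0, 0.15, -0.7, 0, 0, 0, 0, 0, 0.15, -0.7, 0, 0, 0, 0, 0, 0.15, -0.7])

```text
clock: 18.23
position: [0.4436, -0.0391, 0.0913]
ee_rot: [-0.0, 0.999, 0.041, -0.001]
contact_force: [-2.6, -0.7, 0.5]
width: 0.0174
```

```bash
python3 arc.py 2|head -3
python3 - <<'E'
from h import *
import cv2
im=eyes.get_image("scene"); cv2.imwrite("pics/s3.png",im["frame"][:,:,::-1])
im=eyes.get_image("wrist"); cv2.imwrite("pics/w15.png",im["frame"][:,:,::-1])
E
```

```text
r 145.7 phi -0.3 y 0.2
t 18.23 pos [ 0.4436 -0.0391  0.0913] F [-2.6 -0.7  0.5] w 0.0174 desk [-145.6    0.2   91.3]
rotvec [-0.0002  0.0029  0.0004] shift cm [0. 0. 0.]
```

View pics/w15.png

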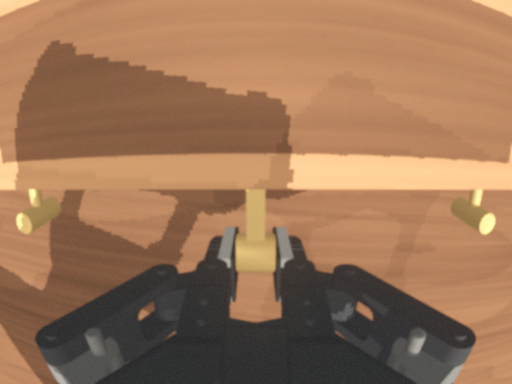

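Request:
carry_out(plan=[0, 0, 0, 0, 0, 0.12, -0.7, 0, 0, 0, 0, 0, 0.12, -0.7])

```text
clock: 18.58
position: [0.4436, -0.0391, 0.0894]
ee_rot: [-0.0, 0.999, 0.041, -0.001]
contact_force: [-5.8, -0.1, 14.9]
width: 0.0177
```

```bash
python3 arc.py 2|head -3
```

```text
r 145.6 phi -1.1 y 0.2
t 18.57 pos [ 0.4436 -0.0391  0.0894] F [-5.8 -0.1 14.9] w 0.0177 desk [-145.6    0.2   89.4]
rotvec [-0.0002  0.003   0.0004] shift cm [0. 0. 0.]
```

Request:
carry_out(plan=[0, 0, 0, 0, 0, -0.05, -0.7, 0, 0, 0, 0, 0, 0, 0.0, 0, 0, 0, 0, 0, 0, 0.0, 0, 0, 0, 0, 0, 0, 0.0])

```text
clock: 19.08
position: [0.4458, -0.0394, 0.0903]
ee_rot: [0.0, 0.999, 0.041, 0.001]
contact_force: [0.5, -0.8, -0.2]
width: 0.043
```

Request:
carry_out(plan=[0, 0, 0, 0, 0, -1.5, 0.0, 0, 0, 0, 0, 0, -3, 0.0, 0, 0, 0, 0, 0, -5, 0.0, 0, 0, 0, 0, 0, -5, 0.0, 0, 0, 0, -5, 0, -2, 0.0, 0, 0, 0, -5, 0, 0, 0.0, 0, 0, 0, 0, 0, 0, 0.0])

```text
clock: 19.95
position: [0.3455, -0.048, 0.2605]
ee_rot: [0.001, 0.999, 0.041, 0.002]
contact_force: [0.8, 0.5, -0.0]
width: 0.0427
```

```bash
python3 go.py d 0 0 0
python3 - <<'E'
from h import *
import cv2
im=eyes.get_image("scene"); cv2.imwrite("pics/s4.png",im["frame"][:,:,::-1])
im=eyes.get_image("top")["frame"]; cv2.imwrite("pics/t5.png",cv2.resize(im[100:300,140:400,::-1],None,fx=3,fy=3,interpolation=cv2.INTER_CUBIC))
im=eyes.get_image("wrist"); cv2.imwrite("pics/w16.png",im["frame"][:,:,::-1])
E
```

```text
t 19.95 pos [ 0.3455 -0.048   0.2605] F [ 0.8  0.5 -0. ] w 0.0427 desk [-244.1   -0.7  260.5]
rotvec [ 0.0022 -0.0037  0.0008] shift cm [24.32 -0.11 26.14]
```

View pics/t5.png

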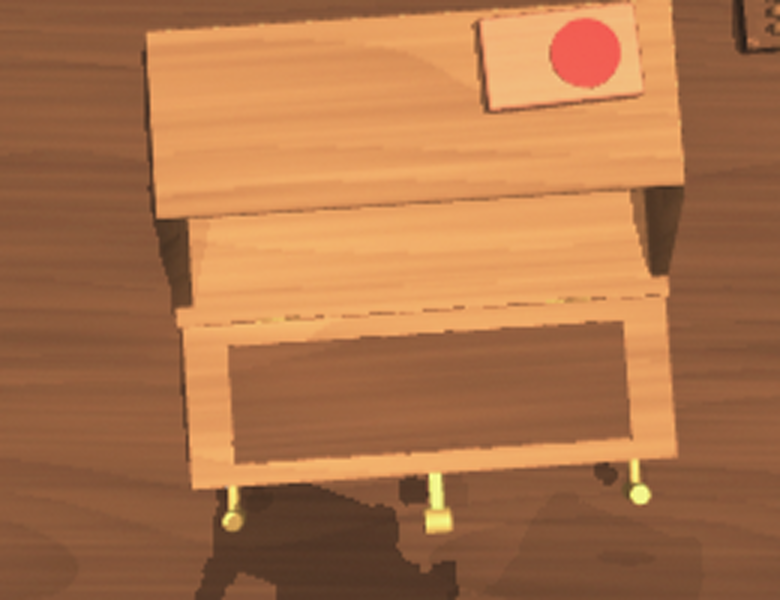

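View pics/s4.png

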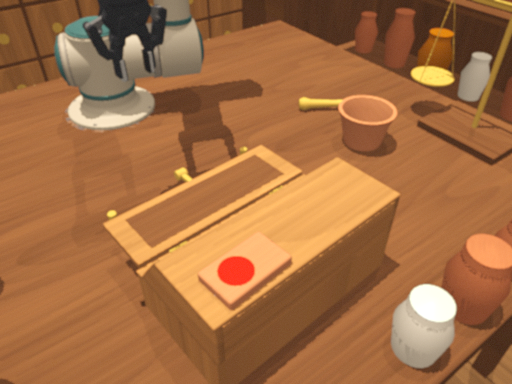

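View pics/w16.png

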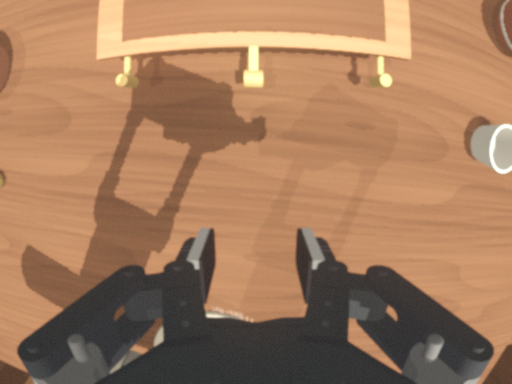

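Run:
```python
from h import *
P=[0.58877,-0.02750,0.08129]
for u,v,z in [(233,520.5,.079),(640,493,.079),(438,521,.09)]: print(w2d(P,onz(TOP,u/3+140,v/3+100,z))*1000)
print(manip.sign_off())
```

```text
[-133.70212674  140.10685183   79.        ]
[-133.21193552 -139.21129647   79.        ]
[-141.8452115     0.69421875   90.        ]
the job is handed in; nothing more can be done
None
```

The desk is open for writing and the job is handed in. I pulled both supports out to their stops first, right then left. Then I swung the flap down by its pull along its arc, let go and moved the arm clear. The clock read about 20 s of the 64 s allowed.

**Last checks:**
- **Supports:** the top camera puts the posts at desk x = -133.7 and -133.2 mm, against -135 at full stop. Each stopped moving under a pull of about 13–16 N. I put the 1.3–1.8 mm gap down to calibration, which is good to about 2 mm.
- **Flap:** it came to rest with the tool pressing at about 15 N. After release its pull measured x = -142 mm, which matches level. The pictures show the flap lying flat over both supports.
- **Surroundings:** the tile on top of the desk has not moved. The two weights are now under the flap and hidden from view, but they had not moved in the last picture before it was lowered.

**What did not go cleanly:**
- **First grasp on the right post:** the gripper slid a few millimetres and pressed at about 15 N. I let go, realigned and gripped it again.
- **Left post:** the wrist camera's readings of its position differed by up to 6 mm. I set the grasp from the top camera and the readings that agreed with it.
- **Tool radius on the arc:** it read 144–146 mm rather than 142 mm while the flap was moving. I took this as a small calibration error plus slight slip in the grip.

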